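# Switch off the boot warmer and slide the hot shoehorn out over its front edge

### The arm

A 6-joint arm with a two-finger parallel gripper is mounted at the origin on the work surface. World frame = base frame: x ahead of the robot, y to its left, z up, the work surface at z = 0. Lengths are in m, angles in rad, forces in N, time in s.
With the tool pointing down it reaches from about 0.3 to 0.875 m from the base axis. Payload 4.2 kg.
Tool frame: the origin (TCP) lies at the very end of the fingers, on their centre line; the grasp point (between the pads) lies r.grasp_offset behind it (r.grasp_offset is the distance from the TCP to the grasp point, in m); z points along the fingers, x is the direction in which the jaws open and shut, and the axes are right-handed (so a half turn about z gives the same grasp; the last joint's range is limited). The gripper opens to 85 mm and grips with 20 to 120 N. Pads are 22 mm wide; open, the fingers measure 114 mm over their backs; the gripper's body (76 mm by 85 mm) begins 54 mm behind the grasp point. The pads swing forward as they close: fully open they stand 13 mm farther back than shut.
Start: joints at [-1.243, 0.32, 1.565, -0, 1.257, -0.02], TCP at [0.196, -0.541, 0.208] pointing down, gripper open.
Joint ranges: [-3.11, 3.11], [-0.84, 2.01], [0.21, 2.61], [-1.34, 4.49], [0.05, 2.63], [-2.56, 2.56]. Speed limits (rad/s): [2.57, 2.57, 3.14, 3.14, 3.14, 3.14].

### API

Orientations are given as a 3x3 rotation matrix whose columns are the frame's x, y, z axes.
In Python, from bench import r, vision, close_job gives the robot as it stands.
- The arm moves only by the tool play_rows, never from a script. Its argument "plan" is a list of rows, each a list of 4 numbers: the shift along the tool's x, y, z in units of 0.075 m (1.0 is 0.075 m), then the turn about the tool's z in units of 180 degrees (1.0 is 180 degrees). A call has 1 to 8 rows; each row shifts and turns the commanded pose from where the row before left it, along the tool's axes as they then stand; what a row does not reach is not made up. A row lasts 1/10 s, in which the tool goes at most 50 mm and 8.59 degrees, less where a joint would pass 70% of its speed; a pose out of reach is approached as far as the arm can. A call with a number of a shift or a turn outside -1 to 1 is refused whole. A call with a gripper value outside its range is refused whole. "grip" is the closure, from 0 (fully open) to 1 (shut), set as the call begins (left out, the last holds). The fingers move at their own pace and stop on an object; "grip_force" is the grip in N (left out, the last holds). Time passes only in rows, so rows that do not move let the fingers close. It gives the time, the measured TCP pose, the force and the opening at its end, in the units of the state.
- r.state(): the state, without advancing time (a new reading comes with each control period).
- vision.snapshot(name): name is "side" or "top"; returns a dict with "pixels" (480x640x3 uint8, red, green, blue), "depth" (480x640 float32, m along the optical axis (not along the pixel's ray), 0 where there is no reading), "camera_matrix" (3x3 intrinsics, pixels), "pose" (4x4, takes a point from camera to world coordinates). Camera axes: x right, y up, looking along -z (the intrinsics and any distortion apply to the point x, -y, -z); pixel columns grow to the right and rows downward; lengths in m; the calibration is good to about 2 mm. A picture is of the moment at which its call begins.
- close_job(): hands the job in, once; it reports no verdict.
The state is a dict: "clock": time; "joint_positions": joint angles; "joint_vel": joint speeds; "effort": joint torques, N m; "tcp_pos": TCP position; "tcp_rot": TCP orientation; "wrist_force": force on the tool from outside, world axes, zero at the start; "wrist_torque": the same for the moment, N m; "width": finger opening in m.
Only numpy, scipy, OpenCV 4.12 (cv2) and the standard library are available. Lean on these libraries where they do the work, as an engineer would, in place of code of your own. Each camera call takes 0.05 s, during which the arm holds its last target.

### The job

A steel shoehorn was left lying on the boot warmer tray and is too hot to take hold of. First switch the warmer off by pressing down the raised end of its rocker switch; then push the shoehorn gently over the ribs with the fingertips, never gripping or lifting it, until its handle end sticks out about 4 cm beyond the tray's front edge, so that it can cool and be picked up there later. Leave the boots and everything else as they are, and finish clear of it all.

Things in the scene. Friction and masses are not known exactly. Their poses are not given: they have to be found in the camera images.
- tray: electric boot warmer, a fixed grey plastic tray, 300 mm front to back (its x) by 600 mm wide (its y). Origin: centre of its underside, at bench height; -x is its front, facing the robot. Top: a level bed of flat ribs running front to back, 38 mm above the bench. Left, right and back have a rim 8 mm wide that rises 12 mm above the ribs; the front has none: the ribs end at a square edge
- front_edge (a point): middle of the tray's front edge, at the height of the rib tops (38 mm above the bench); axes as the tray's: -x points out over the edge, towards the robot, z up. The overhang of the shoehorn is minus the x of handle_end in this frame
- rocker (a joint): black V-shaped rocker, 22 mm (tray x) by 30 mm (tray y), tipping about an axis along the tray's x, 52 mm above the bench. 0 = on (the start): its +y half lies level, its -y half, the tray's outer side, slopes up to 58 mm. 0.40 rad = off: -y half pressed level, the other stands up. About 3 N on the raised end; stays where it is left; stops at 0 and 0.40
- rocker_raised_end (a point): the spot to press: top of the rocker's raised half, 12 mm from its axis, 57 mm above the bench when on, 52 mm when off (it moves with the rocker). The switch sits in a pod in the tray's front right (-x, -y) corner: 64 mm (x) by 88 mm (y), centred under the rocker at tray x -118 mm, y -248 mm, top 48 mm above the bench; black bezel round the rocker to 50 mm
- shoehorn: stainless shoehorn of 3 mm sheet, 170 mm long, about 90 g, loose on the ribs, handle to the front. Origin: mid length, at rib height; x from handle to blade, z up. Handle: flat strap 18 mm wide with a 22 mm round eye at -x. Blade at +x: shallow arch, hollow side down, up to 42 mm wide, crown 8.5 mm above the ribs. It slides with friction of about 0.6
- handle_end (a point): outermost point of the shoehorn's round handle end, on its underside, 85 mm from its origin along -x
- blade_end (a point): outermost point of the shoehorn's half-oval blade end, 85 mm from its origin along +x, at rib height; the sheet there stands from 5.5 to 8.5 mm above the ribs, and its outline falls back 2 mm at 9 mm either side of the middle
- boot_inner: child's brown leather ankle boot, 190 x 73 x 132 mm high, loose, standing on the left part of the tray (+y), toe to the front; the boot nearer the shoehorn. Origin: centre of the sole, underside. Leave alone
- boot_outer: the other boot of the pair, beside the first, nearer the tray's left rim. Leave alone
- key: brass door key on a steel ring, about 90 mm long, 4 mm high, lying on the bench in front of the tray. Origin: near its middle, underside. Leave alone
- trinket_bowl: white porcelain bowl, 110 mm across, 45 mm high, on the bench left of the robot's front. Origin: centre of its underside. Leave alone
- umbrella_handle: walnut crook umbrella handle with chrome caps, about 200 x 107 mm, 25 mm high, lying on the bench left of the tray. Origin: 75 mm from its straight end, underside. Leave alone
- polish_tin: round aluminium polish tin, 79 mm across, 24 mm high, on the bench right of the tray. Origin: centre of its underside. Leave alone
- shoe_brush: wooden shoe brush, 150 x 50 x 44 mm, bristles down, on the bench right of the tray. Origin: centre of its underside. Leave alone
There are look-alikes about, which are no part of the job. Of the things that look like the shoehorn, the middle-sized one is meant.

How it is judged:
On the way, in this order (a step that is already met when the one before it is completed fails the run):
1. the rocker switch is pressed over to off (value of joint rocker above 0.28 rad), for 0.2 s.
2. the shoehorn lies on the tray with its handle end 30 to 50 mm beyond the front edge (x of handle_end in the frame of front_edge between -0.05 and -0.03 m and z of shoehorn in the frame of front_edge between -0.003 and 0.003 m and angle between shoehorn's own z axis and vertical below 0.05 rad), for 0.2 s.
At the end, for the whole second after the job is handed in: the rocker is off (joint above 0.28 rad of 0.40); the shoehorn rests flat on the ribs (height within 3 mm, tilt under 0.05 rad), at rest, with its handle end 30 to 50 mm beyond the tray's front edge, measured square to the edge (all of step 2 and value of joint rocker above 0.28 rad and linear speed of shoehorn below 0.01 m/s); the robot touches nothing.
It fails at once if the shoehorn is lifted or tipped (more than 12 mm off the ribs, or 0.2 rad) (z of shoehorn in the frame of front_edge above 0.012 m or angle between shoehorn's own z axis and vertical above 0.2 rad).
It fails at once if the shoehorn is gripped or handled roughly (the fingers press on it with more than 30 N) (contact force between the fingers and shoehorn above 30 N).
It fails at once if a boot is disturbed (moves more than 15 mm) (distance of any of boot_inner, boot_outer from where it was at the start of the episode above 0.015 m).
It fails at once if the key, bowl, umbrella handle, tin or brush is disturbed (moves more than 15 mm) (distance of any of key, trinket_bowl, umbrella_handle, polish_tin, shoe_brush from where it was at the start of the episode above 0.015 m).
It also fails if it takes over 45 s, if anything falls off the work surface, if the arm or the gripper's body presses on something with over 40 N, if the wrist force passes 120 N, or if a joint passes its speed limit or range.

## Working session

There is one attempt and no reset: what is moved stays moved. The work goes in short steps, Python scripts to look and compute and a tool call to move; the robot and the scene stay as the last step left them, time stands still between calls to the robot, and variables do not carry over. Pictures are saved under pics/ and viewed, and the job is handed in when it is done.

Besides the shell and the picture viewer there is one more tool, called after "Call:" by a JSON object that holds its "method" and its "body". play_rows: Moves the arm, as the interface text tells. Shifts and turns lie within -1 to 1; 1 stands for 0.075 m of shift or 180 degrees of turn. Its arguments: {"type":"object","properties":{"plan":{"type":"array","items":{"type":"array","items":{"type":"number"}}},"grip":{"type":"number"},"grip_force":{"type":"number"}},"required":["plan"]}

```bash
mkdir -p pics; ls
python3 - <<'E'
from bench import r, vision
import cv2,numpy as np
s=r.state();print(s['clock'],s['tcp_pos'],s['tcp_rot'],s['width'],r.grasp_offset)
for n in('top','side'):
    d=vision.snapshot(n);cv2.imwrite(f'pics/{n}0.png',d['pixels'][...,::-1]);np.savez(f'{n}0.npz',**d)
    print(n,d['camera_matrix'],d['pose'],d.keys())
E
```

```text
pics
0.0 [ 0.19580341 -0.54008106  0.20756968] [[ 3.40815869e-01 -9.40129890e-01 -5.77123460e-04]
 [-9.40128326e-01 -3.40816355e-01  1.71540327e-03]
 [-1.80939501e-03 -4.20665460e-05 -9.99998362e-01]] 0.08541404794763548 0.0187
top [[514.24298151   0.         324.23888127]
 [  0.         514.24298151 235.32103195]
 [  0.           0.           1.        ]] [[ 1.24936471e-02  9.91390306e-01 -1.30342507e-01  2.46216311e-01]
 [-9.99919423e-01  1.26801600e-02  6.01087576e-04 -6.68243730e-03]
 [ 2.24867624e-03  1.30324495e-01  9.91468844e-01  1.38725173e+00]
 [ 0.00000000e+00  0.00000000e+00  0.00000000e+00  1.00000000e+00]] dict_keys(['pixels', 'depth', 'camera_matrix', 'pose'])
side [[610.04720069   0.         305.76989109]
 [  0.         610.04720069 237.71154414]
 [  0.           0.           1.        ]] [[ 0.76097406  0.3208373  -0.56389884 -0.65070587]
 [-0.64857242  0.39830321 -0.64862036 -1.21037196]
 [ 0.01650112  0.85931251  0.51118463  1.03203739]
 [ 0.          0.          0.          1.        ]] dict_keys(['pixels', 'depth', 'camera_matrix', 'pose'])
```

View pics/top0.png

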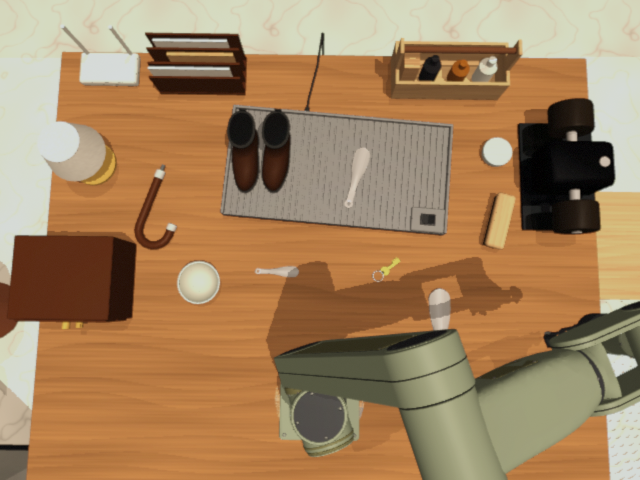

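View pics/side0.png

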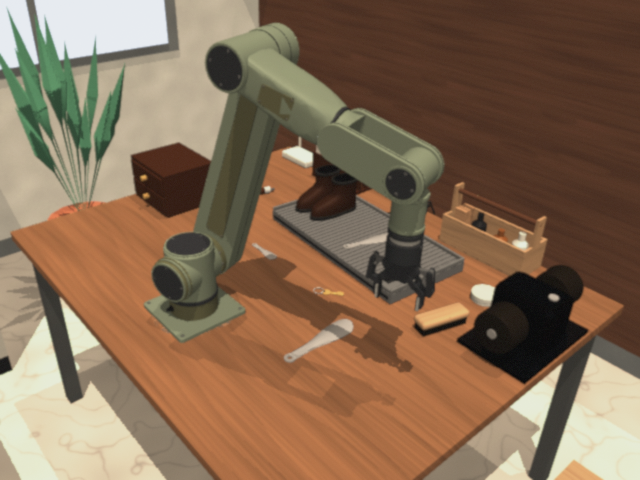

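The top view shows three shoehorn look-alikes: on the tray (357,178), on the bench (277,271), and on the bench partly under the arm (440,310). The one on the tray looks middle-sized, so I'll measure it. The switch pod is at (428,219).

```bash
cat > h.py <<'E'
import numpy as np,cv2
def load(n): return dict(np.load(n))
def ray(d,uv,z):
    K,P=d['camera_matrix'],d['pose'];uv=np.atleast_2d(uv).astype(float)
    c=np.c_[(uv[:,0]-K[0,2])/K[0,0],-(uv[:,1]-K[1,2])/K[1,1],-np.ones(len(uv))]@P[:3,:3].T
    o=P[:3,3];t=(z-o[2])/c[:,2];return o+c*t[:,None]
def proj(d,X):
    K,P=d['camera_matrix'],d['pose'];c=(np.atleast_2d(X)-P[:3,3])@P[:3,:3]
    return np.c_[K[0,0]*c[:,0]/-c[:,2]+K[0,2],-K[1,1]*c[:,1]/-c[:,2]+K[1,2]]
E
python3 - <<'E'
from h import *
d=load('top0.npz');im=d['pixels'][...,::-1].copy()
c=cv2.resize(im[95:245,215:460],None,fx=3.2,fy=3.2,interpolation=cv2.INTER_CUBIC);cv2.imwrite('pics/crop0.png',c)
c=cv2.resize(im[140:240,330:450],None,fx=6,fy=6,interpolation=cv2.INTER_CUBIC);cv2.imwrite('pics/crop1.png',c)
hsv=cv2.cvtColor(im,cv2.COLOR_BGR2HSV)
for p in [(357,160),(352,190),(280,272),(440,300),(330,150)]: print(p,hsv[p[1],p[0]])
for a,b,z in[((367,149),(348,207),.04),((256,271),(299,272),.003)]:
    A=ray(d,[a,b],z);print(A,np.linalg.norm(A[0]-A[1]))
s=load('side0.npz');A=ray(s,[(286,360),(352,322)],.003);print(A,np.linalg.norm(A[0]-A[1]))
E
```

```text
(357, 160) [ 15  41 195]
(352, 190) [ 18  35 214]
(280, 272) [ 16  37 209]
(440, 300) [ 17  33 214]
(330, 150) [ 17  41 157]
[[ 0.66008536 -0.12011474  0.04      ]
 [ 0.50017261 -0.06979551  0.04      ]] 0.1676428138664836
[[0.32906655 0.17479308 0.003     ]
 [0.32783968 0.05910916 0.003     ]] 0.11569042854268882
[[ 0.06381476 -0.32302646  0.003     ]
 [ 0.29415455 -0.31919889  0.003     ]] 0.23037158509437491
```

View pics/crop0.png

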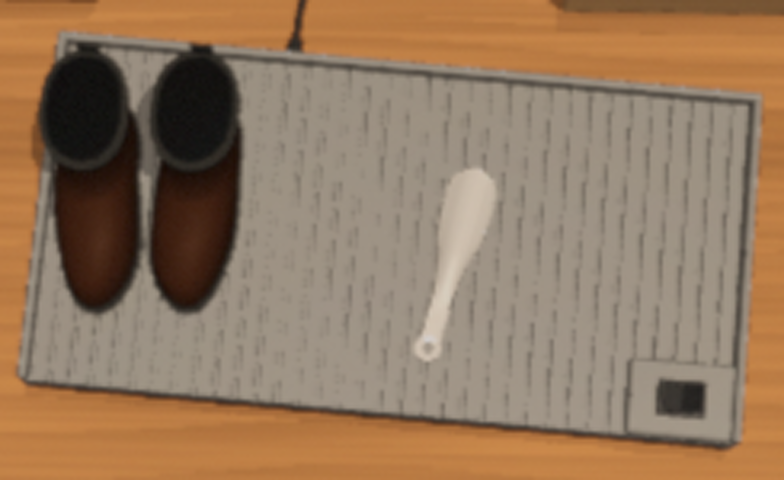

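View pics/crop1.png

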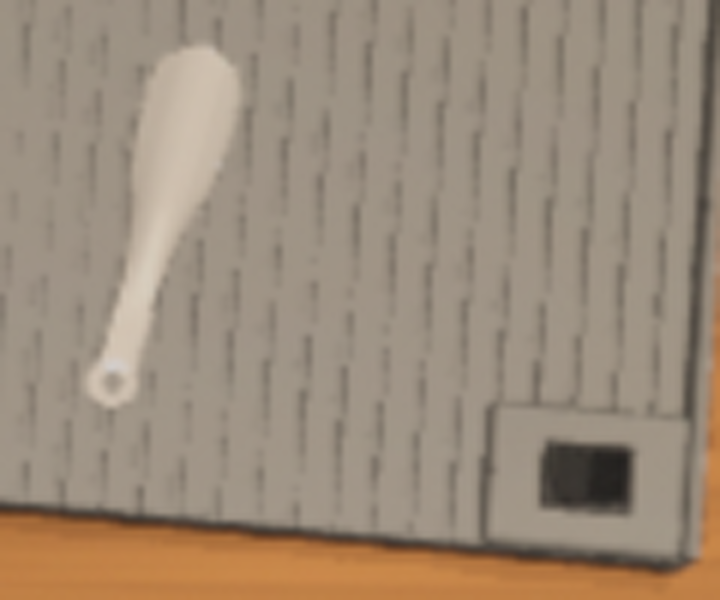

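Measured lengths are 168, 116 and 230 mm, so the shoehorn on the tray is the middle-sized one (170 mm given). The crop shows its eye at (348.5,203), its blade end near (363,148), and the rocker at (428,219). Next I'll measure the tray and shoehorn poses.

```bash
cat > meas.py <<'E'
from h import *
def tray_front(d):
    g=cv2.cvtColor(d['pixels'],cv2.COLOR_RGB2HSV)
    sat=g[...,1].astype(float);v=g[...,2].astype(float)
    # front edge: in columns 240..405, strongest downward drop of brightness near expected line
    pts=[]
    for u in range(235,406,3):
        v0=int(214+ (u-222)*(19/221.))
        col=cv2.GaussianBlur(v[:,u-2:u+3].mean(1).reshape(-1,1),(1,3),0).ravel()
        gr=np.diff(col);k=np.arange(v0-8,v0+8);j=k[np.argmin(gr[k])]
        a,b,c=gr[j-1],gr[j],gr[j+1];o=.5*(a-c)/(a-2*b+c) if (a-2*b+c) else 0
        pts.append((u,j+.5+o))
    return np.array(pts)
def shoe(d,box=(335,135,390,225)):
    im=d['pixels'];x0,y0,x1,y1=box
    g=cv2.cvtColor(im,cv2.COLOR_RGB2HSV)[...,2][y0:y1,x0:x1]
    m=(g>178).astype(np.uint8)
    m=cv2.morphologyEx(m,cv2.MORPH_CLOSE,np.ones((3,3)))
    n,l,s,c=cv2.connectedComponentsWithStats(m);i=1+np.argmax(s[1:,4])
    return (l==i),np.array([x0,y0])
E
python3 - <<'E'
from meas import *
d=load('top0.npz')
p=tray_front(d);W=ray(d,p,.038)
for it in range(4):
    k=np.polyfit(W[:,1],W[:,0],1);r=W[:,0]-np.polyval(k,W[:,1]);W=W[abs(r)<max(.001,2*r.std())]
print('front x=%.4f%+.4fy'%(k[1],k[0]),r.std(),len(W))
# rim outer corners
for n,uv,z in[('FL',(215+22/3.2,95+376/3.2),.05),('BL',(215+60/3.2,95+34/3.2),.05),('BR',(215+760/3.2,95+96/3.2),.05),('FR',(215+738/3.2,95+437/3.2),.05)]:print(n,ray(d,uv,z))
print('rocker',ray(d,(330+587/6-.5+.5,140+476/6),.05),[ray(d,(330+u/6,140+476/6),.05)[0,:2] for u in(540,632)])
m,o=shoe(d);ys,xs=np.nonzero(m);uv=np.c_[xs,ys]+o
X=ray(d,uv,.042)[:,:2]
mu=X.mean(0);w,v=np.linalg.eigh(np.cov((X-mu).T));a=v[:,1]*np.sign(v[0,1]);t=(X-mu)@a
print('shoe n',len(X),'axis',a,np.arctan2(a[1],a[0]),'len',np.ptp(t),'ends',mu+a*t.min(),mu+a*t.max())
n=np.array([-a[1],a[0]])
for lo in np.arange(t.min(),t.max(),.012):
    q=(X-mu)[(t>=lo)&(t<lo+.012)]@n;print(round(lo-t.min(),3),q.min(),q.max(),(q.min()+q.max())/2)
# depth heights
K=d['camera_matrix'];D=d['depth']
def wp(u,vv):
    z=D[vv,u];c=np.array([(u-K[0,2])/K[0,0]*z,-(vv-K[1,2])/K[1,1]*z,-z]);return d['pose'][:3,:3]@c+d['pose'][:3,3]
for q in[(310,180),(330,200),(420,160),(400,215),(348,205),(363,160),(428,210),(434,219),(424,219),(420,225)]:print(q,wp(*q))
E
```

```text
front x=0.4594+0.0795y 0.00019735087700192545 57
FL [[0.47925646 0.26317684 0.05      ]]
BL [[0.77356204 0.24229012 0.05      ]]
BR [[ 0.72690588 -0.35007848  0.05      ]]
FR [[ 0.43605149 -0.32619243  0.05      ]]
rocker [[ 0.46799066 -0.27988874  0.05      ]] [array([ 0.46772511, -0.25924258]), array([ 0.46824492, -0.2996577 ])]
shoe n 589 axis [ 0.96433361 -0.26468979] -0.2678822250704578 len 0.16920203102594478 ends [ 0.49956827 -0.06774691] [ 0.66273547 -0.11253296]
0.0 -0.010583162200284622 0.01206753284462211 0.0007421853221687442
0.012 -0.009122885594490033 0.010245822221473485 0.0005614683134917264
0.024 -0.008757347611863971 0.007718115174825777 -0.000519616218519097
0.036 -0.008391051003931558 0.0073647699356125355 -0.0005131405341595114
0.048 -0.006557084079292183 0.007748582483339725 0.000595749202023771
0.06 -0.00802218771482607 0.008133194048809664 5.5503166991797276e-05
0.072 -0.00949111782878296 0.009998650868301059 0.0002537665197590499
0.084 -0.012434262163536202 0.010386613224251988 -0.0010238244696421069
0.096 -0.0164903730132258 0.016677904529559962 9.3765758167
[... 221 characters left out ...]
0.144 -0.019105623772676418 0.020109303642012605 0.0005018399346680934
0.156 -0.01689369369715551 0.017169688580721015 0.00013799744178275182
0.168 -0.0020840691344099016 0.0005097105761704817 -0.00078717927911971
(310, 180) [0.57266675 0.0325634  0.03879762]
(330, 200) [ 0.51938267 -0.02172122  0.03571375]
(420, 160) [ 0.63191996 -0.26339438  0.03813636]
(400, 215) [ 0.48110813 -0.20875061  0.03570328]
(348, 205) [ 0.50651164 -0.06998602  0.03518294]
(363, 160) [ 0.62694846 -0.10873623  0.04851245]
(428, 210) [ 0.49255188 -0.28021171  0.05225073]
(434, 219) [ 0.46908557 -0.29615164  0.05002367]
(424, 219) [ 0.46834579 -0.26931807  0.0524316 ]
(420, 225) [ 0.45331015 -0.25990431  0.04555111]
```

Front edge is x = 0.4594 + 0.0795·y, so the tray yaw is −0.079 rad. The rocker measures (0.468,−0.280), and the tray geometry predicts (0.469,−0.281). The handle end is 45 mm behind the edge, so I need about 85 mm of push. First I turn, shut the fingers and travel above the rocker.

Call:
{"method": "play_rows", "body": {"plan": [[0,0,0,0.045],[0,0,0,0.045],[0,0,0,0.045],[0,0,0,0]], "grip": 1, "grip_force": 20}}

```text
clock: 0.5
tcp_pos: [0.1959, -0.5403, 0.208]
tcp_rot: [[-0.076, -0.997, -0.0], [-0.997, 0.076, 0.001], [-0.001, 0.0, -1.0]]
wrist_force: [-0.0, -0.3, -0.2]
width: 0.0284
```

Call:
{"method": "play_rows", "body": {"plan": [[-0.437,-0.419,0,0],[-0.437,-0.419,0,0],[-0.437,-0.419,0,0],[-0.437,-0.419,0,0],[-0.437,-0.419,0,0],[-0.437,-0.419,0,0],[-0.437,-0.419,0,0],[-0.437,-0.419,0,0]]}}

```text
clock: 1.3
tcp_pos: [0.4677, -0.2968, 0.2083]
tcp_rot: [[-0.073, -0.997, -0.0], [-0.997, 0.073, -0.0], [0.0, 0.0, -1.0]]
wrist_force: [0.4, -0.9, 0.2]
width: -0.0003
```

Call:
{"method": "play_rows", "body": {"plan": [[0,0,0.4,0],[0,0,0.4,0],[0,0,0.3,0],[0,0,0,0],[0,0,0,0]]}}

```text
clock: 1.8
tcp_pos: [0.4668, -0.2985, 0.1261]
tcp_rot: [[-0.075, -0.997, -0.0], [-0.997, 0.075, 0.0], [-0.0, 0.0, -1.0]]
wrist_force: [0.5, -0.4, -0.1]
width: 0.0001
```

Call:
{"method": "play_rows", "body": {"plan": [[0,0,0.3,0],[0,0,0.3,0],[0,0,0.2,0],[0,0,0,0],[0,0,0,0]]}}

```text
clock: 2.3
tcp_pos: [0.4676, -0.2991, 0.0675]
tcp_rot: [[-0.076, -0.997, 0.002], [-0.997, 0.076, -0.002], [0.001, -0.002, -1.0]]
wrist_force: [-0.7, 0.2, 0.7]
width: -0.0
```

Run:
```python
from bench import r, vision
from h import *
d=vision.snapshot('side');p=proj(d,r.state()['tcp_pos'])[0].astype(int);print(p)
im=d['pixels'][...,::-1];cv2.imwrite('pics/s1.png',cv2.resize(im[p[1]-70:p[1]+50,p[0]-80:p[0]+80],None,fx=5,fy=5,interpolation=cv2.INTER_CUBIC))
```

```text
[392 275]
```

View pics/s1.png

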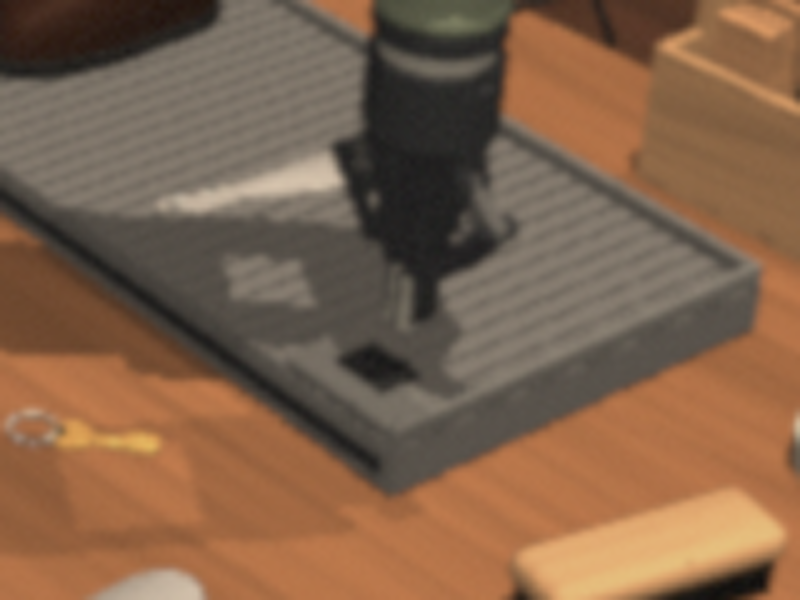

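The side crop shows the shut fingertips at about (410,325), over the rocker's outer side, with the rocker at (378,365). I'll lower in small steps and watch the force.

Call:
{"method": "play_rows", "body": {"plan": [[0,0,0.07,0],[0,0,0.05,0],[0,0,0,0]]}}

```text
clock: 2.65
tcp_pos: [0.4664, -0.2982, 0.0567]
tcp_rot: [[-0.076, -0.997, -0.0], [-0.997, 0.076, 0.0], [-0.0, 0.0, -1.0]]
wrist_force: [-0.5, 0.4, -0.0]
width: -0.0001
```

Call:
{"method": "play_rows", "body": {"plan": [[0,0,0.04,0],[0,0,0,0]]}}

```text
clock: 2.85
tcp_pos: [0.4664, -0.2982, 0.0536]
tcp_rot: [[-0.076, -0.997, -0.001], [-0.997, 0.076, 0.0], [-0.0, 0.001, -1.0]]
wrist_force: [0.3, 0.8, 0.6]
width: -0.0001
```

Call:
{"method": "play_rows", "body": {"plan": [[0,0,0.04,0],[0,0,0,0]]}}

```text
clock: 3.05
tcp_pos: [0.4664, -0.2982, 0.0505]
tcp_rot: [[-0.076, -0.997, -0.001], [-0.997, 0.076, 0.0], [-0.0, 0.001, -1.0]]
wrist_force: [0.2, 0.3, -0.4]
width: -0.0004
```

```bash
cat > look.py <<'E'
import sys
from bench import r, vision
from h import *
n,name,f,w,hh=sys.argv[1],sys.argv[2],float(sys.argv[3]),int(sys.argv[4]),int(sys.argv[5])
d=vision.snapshot(n);s=r.state();p=proj(d,s['tcp_pos'])[0];print('tcp px',p,'F',s['wrist_force'])
x0=max(0,int(p[0])-w//2);y0=max(0,int(p[1])-hh//2-8)
np.savez(name+'.npz',**d)
c=cv2.resize(d['pixels'][...,::-1][y0:y0+hh,x0:x0+w],None,fx=f,fy=f,interpolation=cv2.INTER_CUBIC)
cv2.imwrite(f'pics/{name}.png',c);print('crop origin',x0,y0)
E
python3 look.py side s2 9 80 60
```

```text
tcp px [391.57272599 280.73354422] F [-0.22182452  0.26396694  0.17824534]
crop origin 351 242
```

View pics/s2.png

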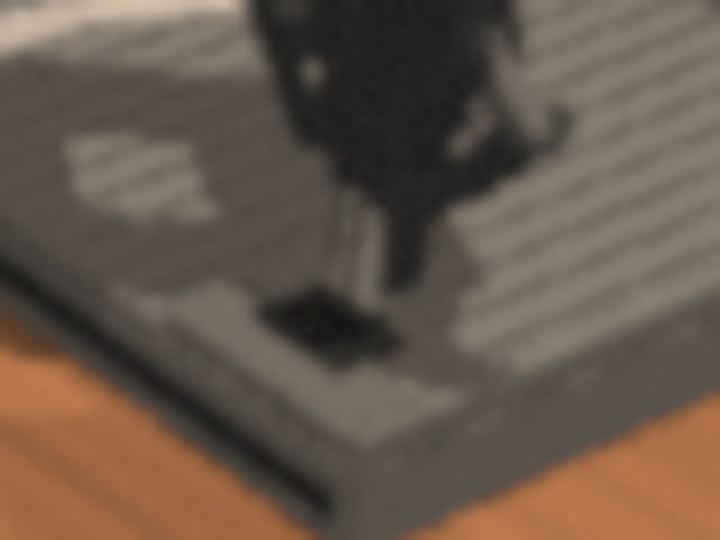

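Run:
```python
from h import *
d=load('s2.npz')
for X in[(.468,-.280,.052),(.4671,-.292,.057),(.4671,-.298,.0505),(.436,-.3262,.05),(.4664,-.2982,.0625)]:
    p=proj(d,X)[0];print(X,p,(p-[351,242])*9)
e=load('top0.npz')
# side-view: original image pod
s=load('side0.npz')
K=d['camera_matrix'];D=d['depth']
for u,v in[(392,274),(393,275),(390,272),(396,272),(388,279),(390,281),(384,277)]:
    z=D[v,u];c=np.array([(u-K[0,2])/K[0,0]*z,-(v-K[1,2])/K[1,1]*z,-z]);print((u,v),d['pose'][:3,:3]@c+d['pose'][:3,3])
```

```text
(0.468, -0.28, 0.052) [387.23285048 277.31989271] [326.09565436 317.87903441]
(0.4671, -0.292, 0.057) [390.28549193 277.84208277] [353.56942735 322.57874492]
(0.4671, -0.298, 0.0505) [391.65255129 280.67768278] [365.87296157 348.09914498]
(0.436, -0.3262, 0.05) [391.51637755 289.40235804] [364.64739792 426.62122237]
(0.4664, -0.2982, 0.0625) [391.91276119 277.28905596] [368.21485073 317.60150364]
(392, 274) [ 0.45651463 -0.30533269  0.08165492]
(393, 275) [ 0.46282831 -0.30410328  0.07493591]
(390, 272) [ 0.45590065 -0.29799474  0.08477369]
(396, 272) [ 0.46505684 -0.3117124   0.08806782]
(388, 279) [ 0.45608332 -0.29329828  0.05852297]
(390, 281) [ 0.45940866 -0.29849296  0.05303167]
(384, 277) [ 0.45675019 -0.27750104  0.05663233]
```

The visible fingertip sits at roughly z 0.065, above the reported TCP, and there is still no force. The rocker lies where expected, at (388,278). I'll keep descending in small steps until there is contact.

Call:
{"method": "play_rows", "body": {"plan": [[0,0,0.03,0],[0,0,0,0]]}}

```text
clock: 3.3
tcp_pos: [0.4665, -0.2982, 0.0484]
tcp_rot: [[-0.076, -0.997, -0.0], [-0.997, 0.076, 0.0], [-0.0, 0.0, -1.0]]
wrist_force: [-0.6, -0.1, 0.3]
width: -0.0
```

```bash
python3 look.py side s3 9 80 60
```

```text
tcp px [391.53628694 281.36482285] F [-1.2340785   0.41931518 -1.10412777]
crop origin 351 243
```

View pics/s3.png

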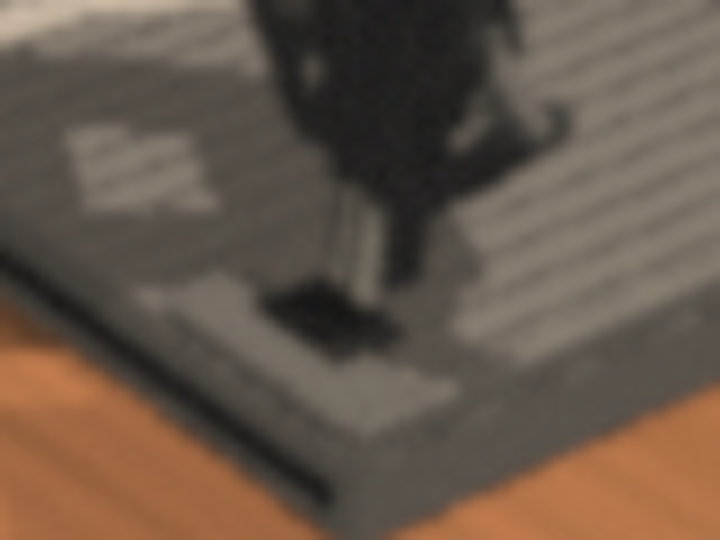

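Call:
{"method": "play_rows", "body": {"plan": [[0,0,0.03,0],[0,0,0.03,0],[0,0,0,0]]}}

```text
clock: 3.65
tcp_pos: [0.4664, -0.2982, 0.0438]
tcp_rot: [[-0.076, -0.997, -0.001], [-0.997, 0.076, 0.0], [-0.0, 0.001, -1.0]]
wrist_force: [0.1, -0.5, 0.1]
width: 0.0005
```

Call:
{"method": "play_rows", "body": {"plan": [[0,0,0.03,0],[0,0,0,0]]}}

```text
clock: 3.85
tcp_pos: [0.4665, -0.2982, 0.0416]
tcp_rot: [[-0.076, -0.997, -0.0], [-0.997, 0.076, 0.0], [-0.0, 0.0, -1.0]]
wrist_force: [-0.5, 0.6, -1.0]
width: 0.0001
```

Call:
{"method": "play_rows", "body": {"plan": [[0,0,0.03,0],[0,0,0,0]]}}

```text
clock: 4.05
tcp_pos: [0.4665, -0.2982, 0.0394]
tcp_rot: [[-0.076, -0.997, -0.0], [-0.997, 0.076, 0.0], [-0.0, 0.0, -1.0]]
wrist_force: [-0.2, 0.4, -0.2]
width: 0.0
```

Call:
{"method": "play_rows", "body": {"plan": [[0,0,0.03,0],[0,0,0,0]]}}

```text
clock: 4.25
tcp_pos: [0.4665, -0.2982, 0.0371]
tcp_rot: [[-0.076, -0.997, -0.0], [-0.997, 0.076, 0.0], [-0.0, 0.0, -1.0]]
wrist_force: [0.2, 0.2, -0.4]
width: 0.0005
```

```bash
python3 look.py side s4 9 80 60
```

```text
tcp px [391.17129068 284.63401062] F [ 0.17787315 -0.18826359 -0.8067976 ]
crop origin 351 246
```

View pics/s4.png

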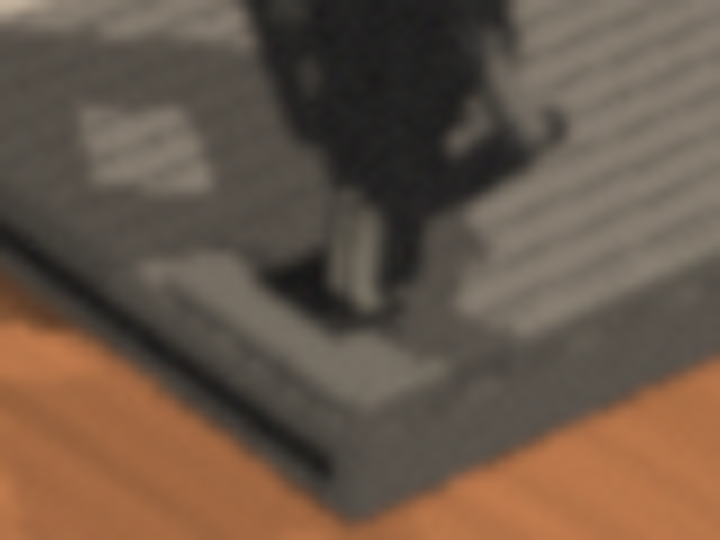

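Call:
{"method": "play_rows", "body": {"plan": [[0,0,0.02,0],[0,0,0,0]]}}

```text
clock: 4.5
tcp_pos: [0.4666, -0.2983, 0.0358]
tcp_rot: [[-0.076, -0.997, -0.0], [-0.997, 0.076, 0.0], [-0.0, 0.0, -1.0]]
wrist_force: [0.1, -0.4, 0.5]
width: 0.0003
```

Call:
{"method": "play_rows", "body": {"plan": [[0,0,0.02,0],[0,0,0,0]]}}

```text
clock: 4.7
tcp_pos: [0.4668, -0.2985, 0.0345]
tcp_rot: [[-0.076, -0.997, 0.0], [-0.997, 0.076, -0.0], [0.0, -0.0, -1.0]]
wrist_force: [0.1, 0.3, 0.6]
width: -0.0002
```

Call:
{"method": "play_rows", "body": {"plan": [[0,0,0.02,0],[0,0,0,0]]}}

```text
clock: 4.9
tcp_pos: [0.4668, -0.2988, 0.0331]
tcp_rot: [[-0.076, -0.997, 0.001], [-0.997, 0.076, -0.001], [0.001, -0.001, -1.0]]
wrist_force: [-0.8, -0.3, 1.6]
width: 0.0001
```

Call:
{"method": "play_rows", "body": {"plan": [[0,0,0.02,0],[0,0,0,0]]}}

```text
clock: 5.1
tcp_pos: [0.4669, -0.2986, 0.0315]
tcp_rot: [[-0.076, -0.997, 0.001], [-0.997, 0.076, -0.001], [0.001, -0.001, -1.0]]
wrist_force: [-0.2, -1.6, 2.1]
width: 0.0
```

```bash
python3 look.py side s5 9 80 60
```

```text
tcp px [391.14801418 286.30577597] F [ 0.18697961 -1.61941605  1.56840917]
crop origin 351 248
```

View pics/s5.png

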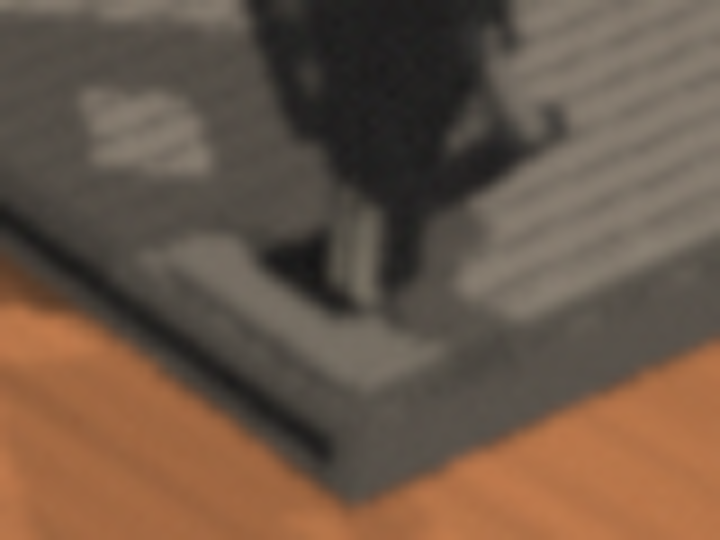

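Contact has begun and the force is rising softly (about 2 N), as expected of the rocker. I'll continue.

Call:
{"method": "play_rows", "body": {"plan": [[0,0,0.02,0],[0,0,0,0]]}}

```text
clock: 5.35
tcp_pos: [0.4668, -0.2983, 0.0298]
tcp_rot: [[-0.076, -0.997, 0.0], [-0.997, 0.076, -0.0], [-0.0, -0.0, -1.0]]
wrist_force: [0.1, -1.7, 1.8]
width: -0.0003
```

Call:
{"method": "play_rows", "body": {"plan": [[0,0,0.02,0],[0,0,0,0]]}}

```text
clock: 5.55
tcp_pos: [0.4668, -0.2983, 0.029]
tcp_rot: [[-0.076, -0.997, 0.0], [-0.997, 0.076, -0.0], [0.0, -0.0, -1.0]]
wrist_force: [-0.6, -0.7, 7.5]
width: -0.0003
```

Call:
{"method": "play_rows", "body": {"plan": [[0,0,0.02,0],[0,0,0,0]]}}

```text
clock: 5.75
tcp_pos: [0.4669, -0.2984, 0.0288]
tcp_rot: [[-0.076, -0.997, 0.001], [-0.997, 0.076, -0.001], [0.0, -0.001, -1.0]]
wrist_force: [-2.9, 0.3, 15.9]
width: -0.0001
```

Hard stop at TCP z 0.029 after about 4.5 mm of soft travel, which matches the rocker's 57 to 52 mm. So the true tip is about 23 mm above the reported TCP. I'll lift and check.

Call:
{"method": "play_rows", "body": {"plan": [[0,0,-0.3,0],[0,0,-0.5,0],[0,0,-0.5,0],[0,0,-0.5,0],[0,0,-0.2,0],[0,0,0,0]]}}

```text
clock: 6.35
tcp_pos: [0.4677, -0.2984, 0.1789]
tcp_rot: [[-0.076, -0.997, 0.004], [-0.997, 0.076, -0.002], [0.001, -0.004, -1.0]]
wrist_force: [-0.3, 0.4, -0.7]
width: -0.0
```

Run:
```python
from bench import r, vision
from h import *
d=vision.snapshot('side');np.savez('s6.npz',**d)
a=cv2.resize(d['pixels'][255:300,355:420,::-1],None,fx=8,fy=8,interpolation=cv2.INTER_CUBIC)
s=load('side0.npz');b=cv2.resize(s['pixels'][255:300,355:420,::-1],None,fx=8,fy=8,interpolation=cv2.INTER_CUBIC)
cv2.imwrite('pics/s6.png',cv2.resize(np.hstack([a]),None,fx=1.2,fy=1.2))
t=vision.snapshot('top');np.savez('t6.npz',**t)
cv2.imwrite('pics/t6.png',cv2.resize(t['pixels'][90:310,220:480,::-1],None,fx=2.7,fy=2.7,interpolation=cv2.INTER_CUBIC))
print(r.state()['tcp_pos'],r.state()['clock'])
```

```text
[ 0.46594506 -0.29752166  0.17571792] 6.45
```

View pics/s6.png

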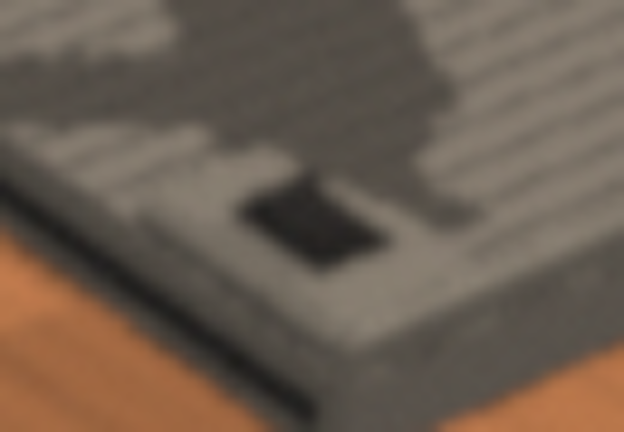

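View pics/t6.png

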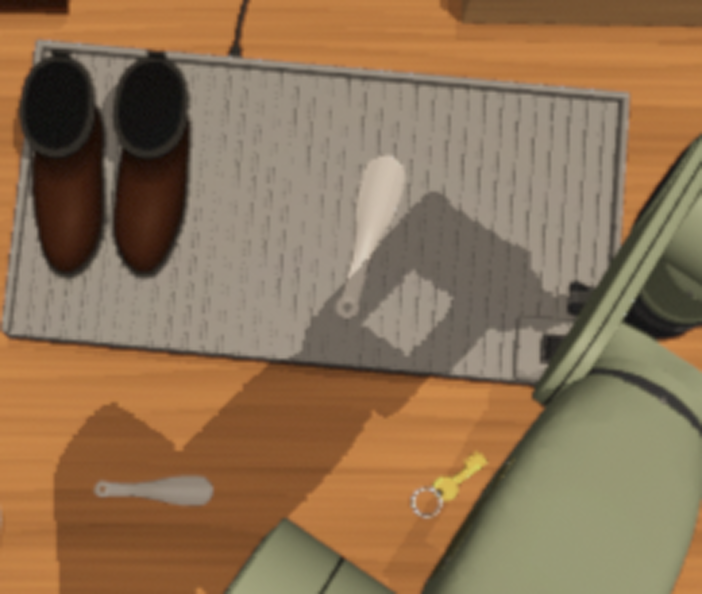

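The side view shows the rocker at (394,283 in full frame), with its left (+y) half now seemingly proud. I'll recheck it from the top once the arm is away. Now I go behind the blade end with the fingers about 22 mm apart.

Call:
{"method": "play_rows", "body": {"plan": [[0,0,0,0.0304],[0,0,0,0.0304],[0,0,0,0]], "grip": 0.74}}

```text
clock: 6.75
tcp_pos: [0.4656, -0.2974, 0.1746]
tcp_rot: [[-0.264, -0.965, -0.004], [-0.965, 0.264, 0.003], [-0.002, 0.004, -1.0]]
wrist_force: [-0.4, 0.1, 0.3]
width: 0.0223
```

Call:
{"method": "play_rows", "body": {"plan": [[-0.4387,-0.3256,0,0],[-0.4387,-0.3256,0,0],[-0.4387,-0.3256,0,0],[-0.4387,-0.3256,0,0],[-0.4387,-0.3256,0,0],[-0.4387,-0.3256,0,0],[-0.4387,-0.3256,0,0],[0,0,0,0]]}}

```text
clock: 7.55
tcp_pos: [0.695, -0.1172, 0.1739]
tcp_rot: [[-0.258, -0.966, -0.001], [-0.966, 0.258, 0.002], [-0.002, 0.002, -1.0]]
wrist_force: [-0.3, 0.1, -0.4]
width: 0.022
```

Call:
{"method": "play_rows", "body": {"plan": [[0,0,0.4,0],[0,0,0.4,0],[0,0,0,0],[0,0,0,0]]}}

```text
clock: 7.95
tcp_pos: [0.6915, -0.1216, 0.1161]
tcp_rot: [[-0.264, -0.965, -0.003], [-0.965, 0.264, 0.0], [0.0, 0.003, -1.0]]
wrist_force: [0.5, -0.0, 0.2]
width: 0.0225
```

Run:
```python
from bench import r, vision
from h import *
t=vision.snapshot('top');np.savez('t7.npz',**t)
cv2.imwrite('pics/t7.png',cv2.resize(t['pixels'][90:310,220:480,::-1],None,fx=2.7,fy=2.7,interpolation=cv2.INTER_CUBIC))
t0=load('top0.npz')
f=lambda d:cv2.convertScaleAbs(cv2.resize(d['pixels'][205:232,408:448,::-1],None,fx=9,fy=9,interpolation=cv2.INTER_CUBIC),alpha=1.3,beta=20)
cv2.imwrite('pics/rock.png',np.hstack([f(t0),f(t)]))
d=vision.snapshot('side');np.savez('s7.npz',**d)
cv2.imwrite('pics/s7.png',cv2.resize(d['pixels'][180:300,290:450,::-1],None,fx=5,fy=5,interpolation=cv2.INTER_CUBIC))
p=r.state();print(p['tcp_pos'],p['clock'],proj(t,p['tcp_pos']),proj(d,p['tcp_pos']))
```

```text
[ 0.6930924  -0.12183135  0.11850637] 8.05 [[370.28960146 127.40423483]] [[401.03813866 212.52948741]]
```

View pics/t7.png

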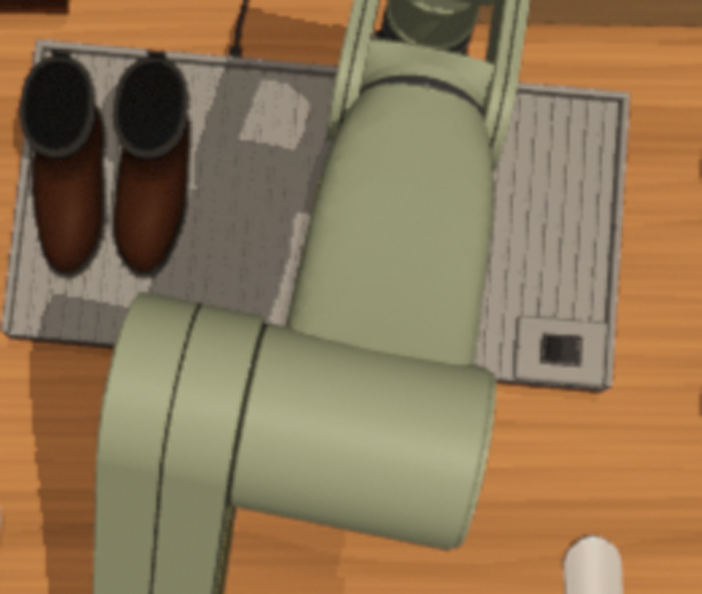

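View pics/rock.png

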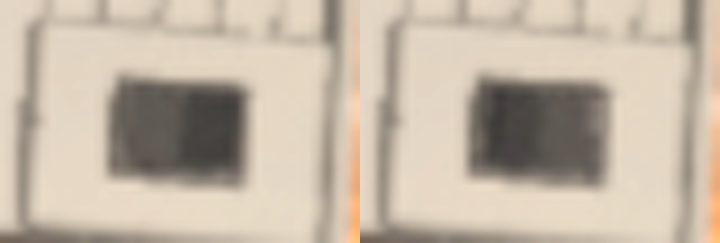

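View pics/s7.png

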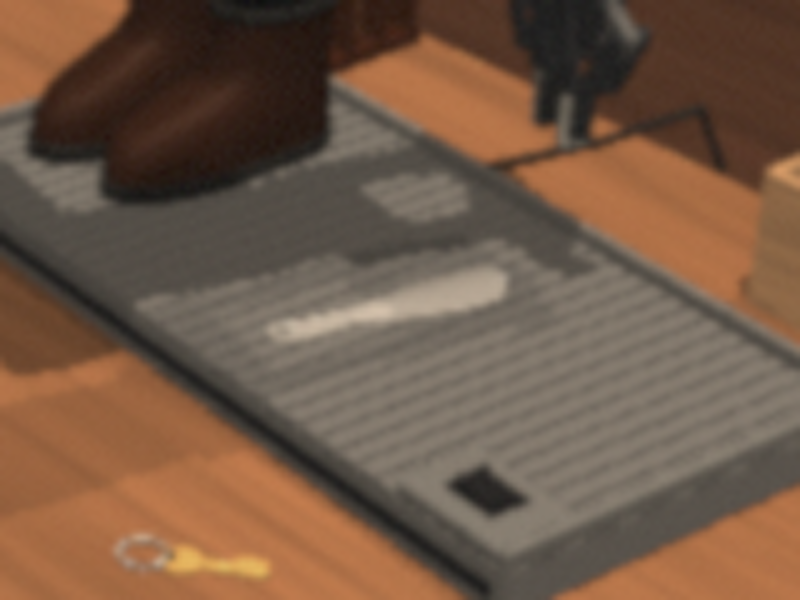

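The rocker shading is now reversed (before on the left, after on the right), so it is off. In the side view the two fingertips are at (399,204) and (404,209), about 6 px above the projected TCP, which agrees with the ~23 mm offset. I'll lower behind the blade and feel for the ribs.

Call:
{"method": "play_rows", "body": {"plan": [[0,0,0.4,0],[0,0,0.4,0],[0,0,0.3,0],[0,0,0,0],[0,0,0,0]]}}

```text
clock: 8.55
tcp_pos: [0.6934, -0.1217, 0.0361]
tcp_rot: [[-0.264, -0.964, 0.003], [-0.964, 0.264, -0.001], [-0.0, -0.003, -1.0]]
wrist_force: [-0.3, 0.6, 0.1]
width: 0.0223
```

Run:
```python
from bench import r, vision
from h import *
d=vision.snapshot('side');np.savez('s8.npz',**d)
cv2.imwrite('pics/s8.png',cv2.resize(d['pixels'][180:260,340:440,::-1],None,fx=7.5,fy=7.5,interpolation=cv2.INTER_CUBIC))
p=r.state();print(p['tcp_pos'],p['clock'],p['wrist_force'],proj(d,p['tcp_pos']))
# expected blade end and finger tip pts
a=np.array([.9643,-.2647]);n=np.array([.2647,.9643])
b=np.array([.6627,-.1125])
print('blade end px',proj(d,[*b,.045])-[340,180])
```

```text
[ 0.6939191  -0.12175023  0.03684595] 8.6 [0.00336493 0.21132326 0.677471  ] [[398.75914013 234.67317752]]
blade end px [[50.27596801 54.43830266]]
```

View pics/s8.png

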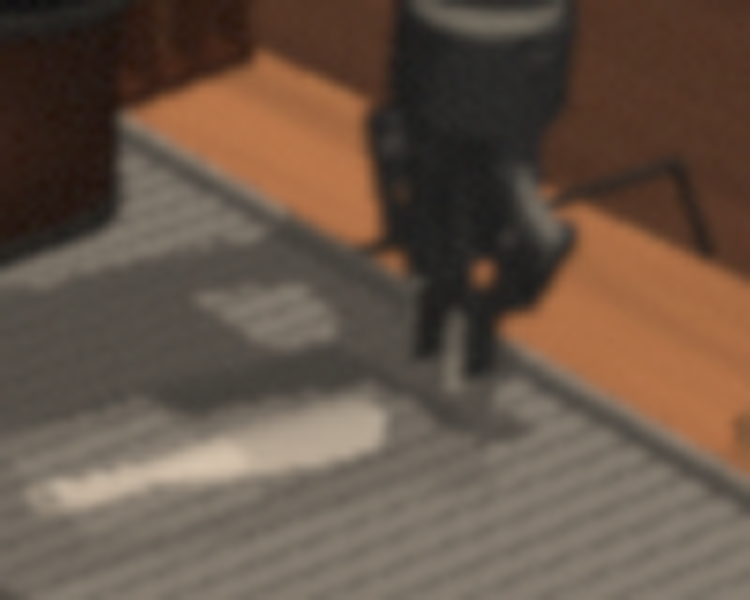

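Call:
{"method": "play_rows", "body": {"plan": [[0,0,0.1,0],[0,0,0.08,0],[0,0,0,0]]}}

```text
clock: 8.9
tcp_pos: [0.6918, -0.1212, 0.0203]
tcp_rot: [[-0.264, -0.964, -0.001], [-0.964, 0.264, 0.0], [0.0, 0.001, -1.0]]
wrist_force: [0.4, 0.8, -0.7]
width: 0.0224
```

Call:
{"method": "play_rows", "body": {"plan": [[0,0,0.027,0],[0,0,0,0]]}}

```text
clock: 9.1
tcp_pos: [0.6923, -0.1213, 0.0187]
tcp_rot: [[-0.264, -0.964, -0.0], [-0.964, 0.264, -0.0], [0.0, 0.0, -1.0]]
wrist_force: [-0.1, -1.0, -0.7]
width: 0.0222
```

Call:
{"method": "play_rows", "body": {"plan": [[0,0,0.02,0],[0,0,0,0]]}}

```text
clock: 9.3
tcp_pos: [0.6923, -0.1213, 0.0173]
tcp_rot: [[-0.264, -0.964, -0.0], [-0.964, 0.264, -0.0], [0.0, 0.0, -1.0]]
wrist_force: [-0.4, 0.1, -0.7]
width: 0.0224
```

Call:
{"method": "play_rows", "body": {"plan": [[0,0,0.02,0],[0,0,0,0]]}}

```text
clock: 9.5
tcp_pos: [0.6922, -0.1214, 0.0157]
tcp_rot: [[-0.264, -0.964, -0.0], [-0.964, 0.264, -0.0], [0.0, 0.0, -1.0]]
wrist_force: [-0.0, -0.6, 0.5]
width: 0.0222
```

Call:
{"method": "play_rows", "body": {"plan": [[0,0,0.02,0],[0,0,0,0]]}}

```text
clock: 9.7
tcp_pos: [0.6925, -0.1214, 0.0152]
tcp_rot: [[-0.264, -0.964, 0.001], [-0.964, 0.264, -0.0], [0.0, -0.001, -1.0]]
wrist_force: [-0.5, 0.6, 5.3]
width: 0.0222
```

Call:
{"method": "play_rows", "body": {"plan": [[0,0,0.02,0],[0,0,0,0]]}}

```text
clock: 9.9
tcp_pos: [0.6925, -0.1214, 0.0152]
tcp_rot: [[-0.264, -0.964, 0.001], [-0.965, 0.264, -0.0], [0.0, -0.001, -1.0]]
wrist_force: [-4.4, 1.1, 11.0]
width: 0.0225
```

Call:
{"method": "play_rows", "body": {"plan": [[0,0,0.02,0],[0,0,0,0]]}}

```text
clock: 10.1
tcp_pos: [0.6926, -0.1214, 0.0152]
tcp_rot: [[-0.264, -0.964, 0.002], [-0.964, 0.264, -0.0], [-0.0, -0.002, -1.0]]
wrist_force: [-6.3, 1.4, 17.0]
width: 0.0223
```

```bash
python3 look.py side s9 9 80 60
```

```text
tcp px [397.75364016 240.50487484] F [-6.38174892  1.23144386 16.83927212]
crop origin 357 202
```

View pics/s9.png

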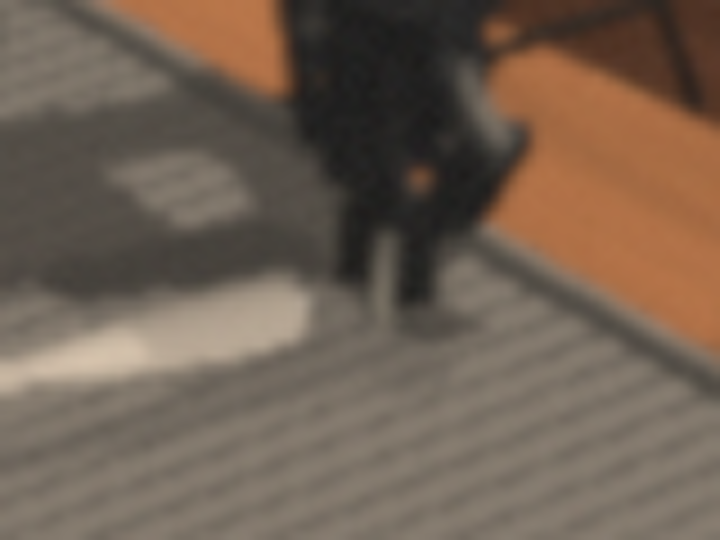

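The ribs are felt at TCP z 0.0152, an offset of 22.8 mm that agrees with the rocker contact. The side view shows the tips standing just behind the blade end. I'll raise 3 mm clear and advance along tool +y.

Call:
{"method": "play_rows", "body": {"plan": [[0,0,-0.1,0],[0,0,0,0]]}}

```text
clock: 10.35
tcp_pos: [0.6932, -0.1215, 0.02]
tcp_rot: [[-0.264, -0.964, 0.003], [-0.964, 0.264, -0.001], [-0.0, -0.003, -1.0]]
wrist_force: [0.8, 0.4, 0.4]
width: 0.0222
```

Call:
{"method": "play_rows", "body": {"plan": [[0,0.08,0,0],[0,0.08,0,0],[0,0.08,0,0],[0,0,0,0]]}}

```text
clock: 10.75
tcp_pos: [0.6736, -0.1162, 0.0183]
tcp_rot: [[-0.264, -0.965, -0.002], [-0.965, 0.264, 0.0], [0.0, 0.002, -1.0]]
wrist_force: [0.4, -0.6, -0.6]
width: 0.0223
```

Call:
{"method": "play_rows", "body": {"plan": [[0,0.07,0,0],[0,0.07,0,0],[0,0.07,0,0],[0,0,0,0],[0,0,0,0]]}}

```text
clock: 11.25
tcp_pos: [0.6597, -0.1124, 0.019]
tcp_rot: [[-0.264, -0.964, 0.0], [-0.964, 0.264, -0.0], [0.0, -0.0, -1.0]]
wrist_force: [0.6, 0.2, -0.9]
width: 0.0222
```

```bash
python3 look.py side s10 7 110 80
```

```text
tcp px [388.96166048 241.65107009] F [-0.29389628  0.35568447  0.79368306]
crop origin 333 193
```

View pics/s10.png

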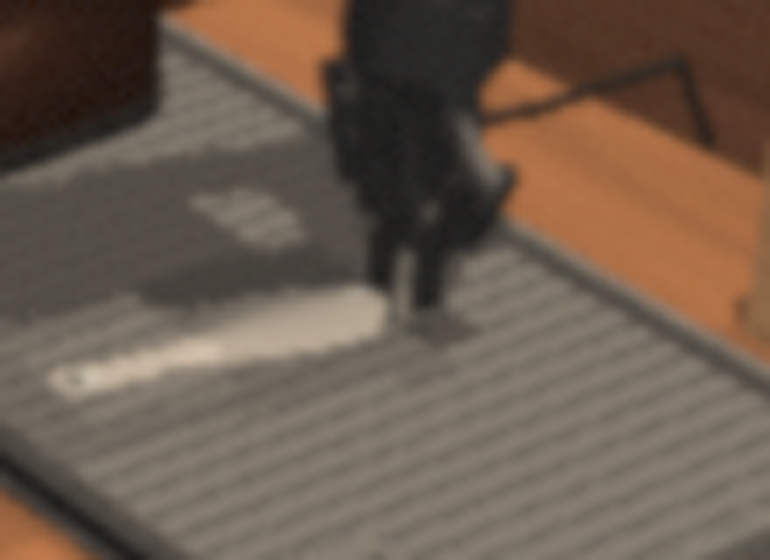

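```bash
cat > trk.py <<'E'
from h import *
def handle(d,box,thr=150):
    x0,y0,x1,y1=box;im=d['pixels'][y0:y1,x0:x1];h=cv2.cvtColor(im,cv2.COLOR_RGB2HSV)
    m=((h[...,2]>thr)&(h[...,1]<80)).astype(np.uint8);m=cv2.morphologyEx(m,cv2.MORPH_OPEN,np.ones((2,2)))
    n,l,s,c=cv2.connectedComponentsWithStats(m)
    i=1+np.argmax(s[1:,4]);ys,xs=np.nonzero(l==i);X=ray(d,np.c_[xs+x0,ys+y0],.041)[:,:2]
    mu=X.mean(0);w,v=np.linalg.eigh(np.cov((X-mu).T));a=v[:,1]*np.sign(v[0,1]);t=(X-mu)@a
    e=mu+a*t.min();f=mu+a*t.max()
    ov=lambda p:(p[0]-.4594-.0795*p[1])*.9969
    return dict(n=len(X),handle=e.round(4),blade=f.round(4),len=round(float(np.ptp(t)),4),yaw=round(float(np.arctan2(a[1],a[0])),3),ov_handle=round(float(ov(e)),4),ov_blade=round(float(ov(f)),4))
if __name__=='__main__':
    for f in('s7','s8','s10'):
        for thr in (165,175,185): print(f,thr,handle(load(f+'.npz'),(335,225,393,262),thr))
E
python3 trk.py
```

```text
s7 165 {'n': 196, 'handle': array([ 0.5057, -0.0767]), 'blade': array([ 0.6604, -0.1232]), 'len': 0.1615, 'yaw': -0.292, 'ov_handle': 0.0523, 'ov_blade': 0.2102}
s7 175 {'n': 148, 'handle': array([ 0.5118, -0.0763]), 'blade': array([ 0.6533, -0.1247]), 'len': 0.1495, 'yaw': -0.33, 'ov_handle': 0.0583, 'ov_blade': 0.2031}
s7 185 {'n': 49, 'handle': array([ 0.5137, -0.0795]), 'blade': array([ 0.5805, -0.0985]), 'len': 0.0695, 'yaw': -0.277, 'ov_handle': 0.0604, 'ov_blade': 0.1285}
s8 165 {'n': 202, 'handle': array([ 0.5111, -0.0776]), 'blade': array([ 0.6605, -0.1229]), 'len': 0.1561, 'yaw': -0.294, 'ov_handle': 0.0577, 'ov_blade': 0.2102}
s8 175 {'n': 155, 'handle': array([ 0.5118, -0.0763]), 'blade': array([ 0.6535, -0.124 ]), 'len': 0.1495, 'yaw': -0.325, 'ov_handle': 0.0583, 'ov_blade': 0.2033}
s8 185 {'n': 46, 'handle': array([ 0.5524, -0.0907]), 'blade': array([ 0.5975, -0.1031]), 'len': 0.0468, 'yaw': -0.27, 'ov_handle': 0.0999, 'ov_blade': 0.1459}
s10 165 {'n': 190, 'handle': array([ 0.4969, -0.0763]), 'blade': array([ 0.6461, -0.1187]), 'len': 0.155, 'yaw': -0.277, 'ov_handle': 0.0435, 'ov_blade': 0.1955}
s10 175 {'n': 142, 'handle': array([ 0.5002, -0.0755]), 'blade': array([ 0.6418, -0.1211]), 'len': 0.1488, 'yaw': -0.312, 'ov_handle': 0.0466, 'ov_blade': 0.1915}
s10 185 {'n': 48, 'handle': array([ 0.4993, -0.0779]), 'blade': array([ 0.5663, -0.0952]), 'len': 0.0691, 'yaw': -0.252, 'ov_handle': 0.046, 'ov_blade': 0.1141}
```

The shoehorn has already moved about 12 mm along its axis with negligible force, yaw kept. I push on in two stretches with a check between them.

Call:
{"method": "play_rows", "body": {"plan": [[0,0.07,0,0],[0,0.07,0,0],[0,0.07,0,0],[0,0.07,0,0],[0,0.07,0,0],[0,0.07,0,0],[0,0.07,0,0],[0,0,0,0]]}}

```text
clock: 12.1
tcp_pos: [0.6233, -0.1024, 0.0189]
tcp_rot: [[-0.264, -0.964, -0.001], [-0.964, 0.264, 0.0], [0.0, 0.001, -1.0]]
wrist_force: [0.5, 0.4, 0.2]
width: 0.0221
```

```bash
python3 look.py side s11 7 110 80
python3 - <<'E'
from trk import *
for t in(165,175):print(handle(load('s11.npz'),(315,225,383,265),t))
E
```

```text
tcp px [378.99583718 244.09288843] F [-0.27006826  0.70995768 -0.83932807]
crop origin 323 196
{'n': 201, 'handle': array([ 0.4589, -0.0764]), 'blade': array([ 0.6118, -0.1101]), 'len': 0.1565, 'yaw': -0.217, 'ov_handle': 0.0056, 'ov_blade': 0.1606}
{'n': 148, 'handle': array([ 0.4623, -0.0752]), 'blade': array([ 0.6074, -0.1126]), 'len': 0.1499, 'yaw': -0.253, 'ov_handle': 0.0088, 'ov_blade': 0.1565}
```

View pics/s11.png

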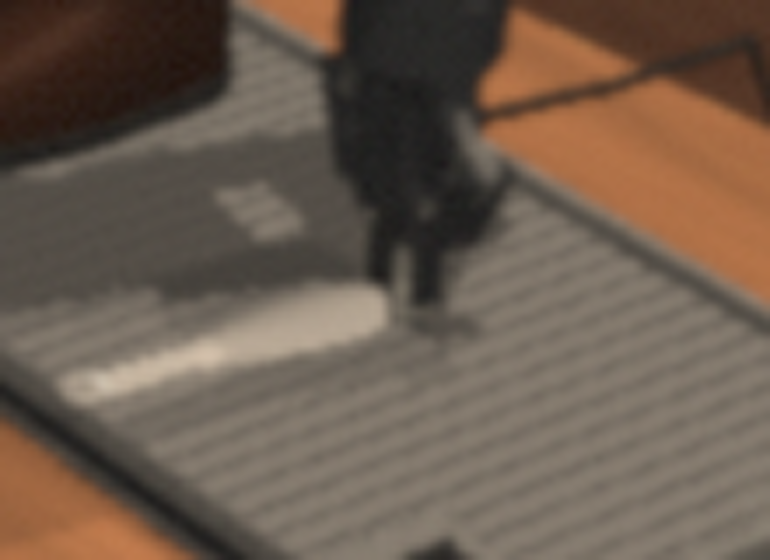

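Call:
{"method": "play_rows", "body": {"plan": [[0,0.07,0,0],[0,0.07,0,0],[0,0.07,0,0],[0,0.07,0,0],[0,0.07,0,0],[0,0.07,0,0],[0,0,0,0],[0,0,0,0]]}}

```text
clock: 12.95
tcp_pos: [0.5937, -0.0943, 0.0189]
tcp_rot: [[-0.264, -0.964, -0.0], [-0.964, 0.264, -0.0], [0.0, 0.0, -1.0]]
wrist_force: [0.7, -0.5, -0.6]
width: 0.0224
```

```bash
python3 look.py side s12 7 110 80
python3 - <<'E'
from trk import *
d=load('s12.npz')
for t in(165,175):print(handle(d,(305,225,373,270),t))
# front edge as expected, in crop coords
for y in(.05,-.05,-.1,-.15):
    print(y,((proj(d,[.4594+.0795*y,y,.038])[0])).round(1))
t=vision=None
E
python3 - <<'E'
from bench import vision,r
import cv2,numpy as np
t=vision.snapshot('top');np.savez('t12.npz',**t)
cv2.imwrite('pics/t12.png',cv2.resize(t['pixels'][90:310,220:480,::-1],None,fx=2.7,fy=2.7,interpolation=cv2.INTER_CUBIC))
E
```

```text
tcp px [370.62280226 246.12628922] F [ 0.5586869  -0.38443062 -0.8764647 ]
crop origin 315 198
{'n': 193, 'handle': array([ 0.428 , -0.0741]), 'blade': array([ 0.5809, -0.1012]), 'len': 0.1552, 'yaw': -0.175, 'ov_handle': -0.0254, 'ov_blade': 0.1291}
{'n': 139, 'handle': array([ 0.4339, -0.0742]), 'blade': array([ 0.5766, -0.1035]), 'len': 0.1457, 'yaw': -0.203, 'ov_handle': -0.0196, 'ov_blade': 0.1251}
0.05 [310.1 236.1]
-0.05 [329.3 249.7]
-0.1 [339.5 256.9]
-0.15 [350.  264.4]
```

View pics/s12.png

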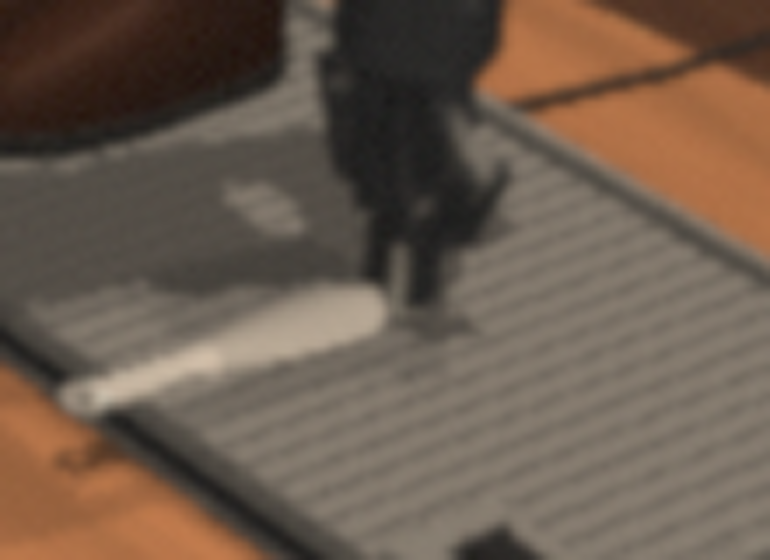

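View pics/t12.png

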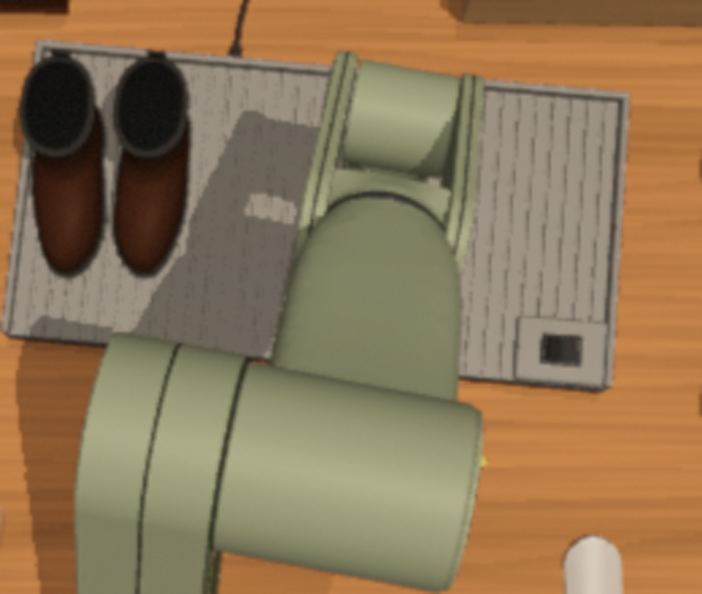

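In the side view the handle eye at (326,255) now hangs past the edge, throwing a shadow on the bench. Estimates of overhang run from 32 to 39 mm, and yaw has straightened slightly. I'll back off, lift and clear the top view to measure it properly.

Call:
{"method": "play_rows", "body": {"plan": [[0,-0.1,0,0],[0,-0.2,0,0],[0,0,-0.3,0],[0,0,-0.5,0],[0,0,-0.5,0],[0,0,-0.5,0],[0,0,-0.5,0],[0,0,-0.2,0]]}}

```text
clock: 13.85
tcp_pos: [0.6181, -0.1008, 0.211]
tcp_rot: [[-0.264, -0.964, 0.008], [-0.964, 0.264, -0.001], [-0.001, -0.008, -1.0]]
wrist_force: [0.8, -0.0, 0.2]
width: 0.0222
```

Call:
{"method": "play_rows", "body": {"plan": [[0.5,0.15,0,0],[0.5,0.15,0,0],[0.5,0.15,0,0],[0.5,0.15,0,0],[0.5,0.15,0,0],[0.5,0.15,0,0],[0.5,0.15,0,0],[0.5,0.15,0,0]]}}

```text
clock: 14.65
tcp_pos: [0.4491, -0.3676, 0.2066]
tcp_rot: [[-0.264, -0.964, 0.001], [-0.964, 0.264, -0.0], [0.0, -0.001, -1.0]]
wrist_force: [-0.0, 0.4, 0.8]
width: 0.0219
```

Call:
{"method": "play_rows", "body": {"plan": [[0.5,0.15,0,0],[0.4,0.15,0,0],[0,0,0,0],[0,0,0,0]]}}

```text
clock: 15.05
tcp_pos: [0.4101, -0.4256, 0.2063]
tcp_rot: [[-0.266, -0.964, 0.0], [-0.964, 0.266, 0.0], [-0.001, -0.0, -1.0]]
wrist_force: [-0.1, 0.4, 0.3]
width: 0.0226
```

Run:
```python
from bench import vision,r
import cv2,numpy as np
t=vision.snapshot('top');np.savez('t13.npz',**t)
cv2.imwrite('pics/t13.png',cv2.resize(t['pixels'][90:310,220:480,::-1],None,fx=2.7,fy=2.7,interpolation=cv2.INTER_CUBIC))
cv2.imwrite('pics/t13c.png',cv2.resize(t['pixels'][160:250,310:410,::-1],None,fx=6,fy=6,interpolation=cv2.INTER_CUBIC))
```

```text
(no output)
```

View pics/t13.png

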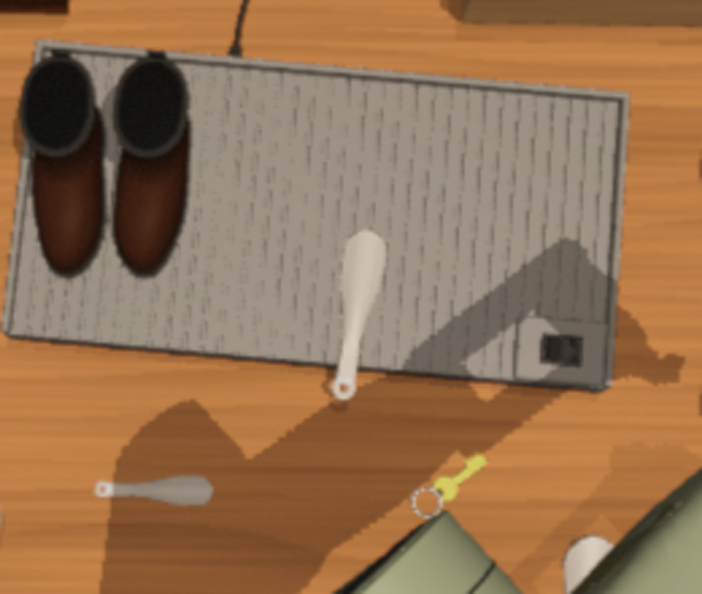

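View pics/t13c.png

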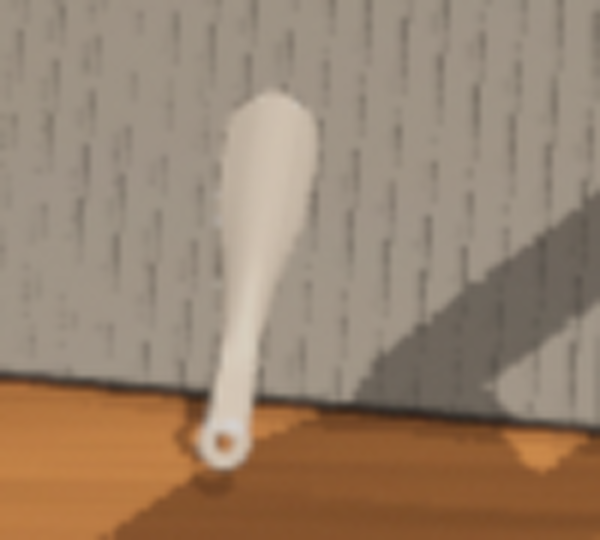

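Run:
```python
from meas import *
d=load('t13.npz')
g=cv2.cvtColor(d['pixels'],cv2.COLOR_RGB2HSV)
ov=lambda p:(p[0]-.4594-.0795*p[1])*.9969
for thr in(170,178):
  x0,y0,x1,y1=330,165,375,245
  h=g[y0:y1,x0:x1];m=((h[...,2]>thr)&(h[...,1]<70)).astype(np.uint8)
  n,l,s,c=cv2.connectedComponentsWithStats(m);i=1+np.argmax(s[1:,4]);ys,xs=np.nonzero(l==i)
  X=ray(d,np.c_[xs+x0,ys+y0],.042)[:,:2];mu=X.mean(0);w,v=np.linalg.eigh(np.cov((X-mu).T));a=v[:,1]*np.sign(v[0,1]);t=(X-mu)@a
  e,f=mu+a*t.min(),mu+a*t.max();print(len(X),'yaw',np.arctan2(a[1],a[0]),np.ptp(t),e,f,'ov',ov(e),ov(f))
```

```text
622 yaw -0.14598568146822685 0.17023114350727309 [ 0.41872363 -0.06624742] [ 0.58714402 -0.09101055] ov -0.035299933973060166 0.13456092407712603
586 yaw -0.1496148525881668 0.1702428896366976 [ 0.41873875 -0.06605018] [ 0.58707978 -0.09142612] ov -0.035300490345281495 0.13452981766622607
```

The top view shows the shoehorn lying with its eye at (347,233) beyond the edge. Measured overhang is 35.3 mm, length 170.2 mm (correct), yaw −0.148. That is in the window, but my quick tray size reads 6 mm short, so a 4.5 mm nudge towards the middle is worthwhile.

Call:
{"method": "play_rows", "body": {"plan": [[0,0,0,-0.038],[0,0,0,0],[-0.476,-0.208,0,0],[-0.476,-0.208,0,0],[-0.476,-0.208,0,0],[-0.476,-0.208,0,0],[-0.476,-0.208,0,0],[-0.476,-0.208,0,0]]}}

```text
clock: 15.9
tcp_pos: [0.5353, -0.2244, 0.2066]
tcp_rot: [[-0.149, -0.989, 0.0], [-0.989, 0.149, -0.0], [-0.0, -0.0, -1.0]]
wrist_force: [0.1, -0.4, 0.8]
width: 0.0223
```

Call:
{"method": "play_rows", "body": {"plan": [[-0.476,-0.208,0,0],[-0.476,-0.208,0,0],[-0.476,-0.208,0,0],[-0.476,-0.208,0,0],[0,0,0,0],[0,0,0,0]]}}

```text
clock: 16.5
tcp_pos: [0.6172, -0.0934, 0.2061]
tcp_rot: [[-0.146, -0.989, -0.001], [-0.989, 0.146, -0.0], [0.001, 0.001, -1.0]]
wrist_force: [-0.3, -0.5, -0.6]
width: 0.0221
```

Run:
```python
from bench import r
import numpy as np
s=r.state();p=s['tcp_pos'];R=s['tcp_rot'];print(s['clock'],p)
print('to go (units)',R.T@(np.array([.6168,-.0956,.0185])-p)/.075, R)
```

```text
16.5 [ 0.61715242 -0.09344273  0.20613197]
to go (units) [ 2.78650834e-02 -1.10073683e-03  2.50177400e+00] [[-1.45979670e-01 -9.89287351e-01 -6.87544089e-04]
 [-9.89287459e-01  1.45979974e-01 -4.14219596e-04]
 [ 5.10149875e-04  6.19711104e-04 -9.99999678e-01]]
```

Call:
{"method": "play_rows", "body": {"plan": [[0,0,0.5,0],[0,0,0.5,0],[0,0,0.5,0],[0,0,0.4,0],[0,0,0.3,0],[0,0,0.2,0],[0,0,0,0],[0,0,0,0]]}}

```text
clock: 17.3
tcp_pos: [0.6169, -0.0957, 0.0269]
tcp_rot: [[-0.149, -0.989, 0.0], [-0.989, 0.149, -0.0], [0.0, -0.0, -1.0]]
wrist_force: [-0.4, -0.3, 0.4]
width: 0.0222
```

```bash
python3 look.py side s14 7 110 80
python3 - <<'E'
from bench import r
import numpy as np
s=r.state();p=s['tcp_pos'];R=s['tcp_rot'];print(s['clock'],p)
print('to go (units)',R.T@(np.array([.6168,-.0956,.0185])-p)/.075)
E
```

```text
tcp px [376.28259636 241.56492786] F [0.06212576 0.14754863 0.35599318]
crop origin 321 193
17.35 [ 0.6175263  -0.09571636  0.02751964]
to go (units) [-0.00012702  0.01002935  0.12024352]
```

View pics/s14.png

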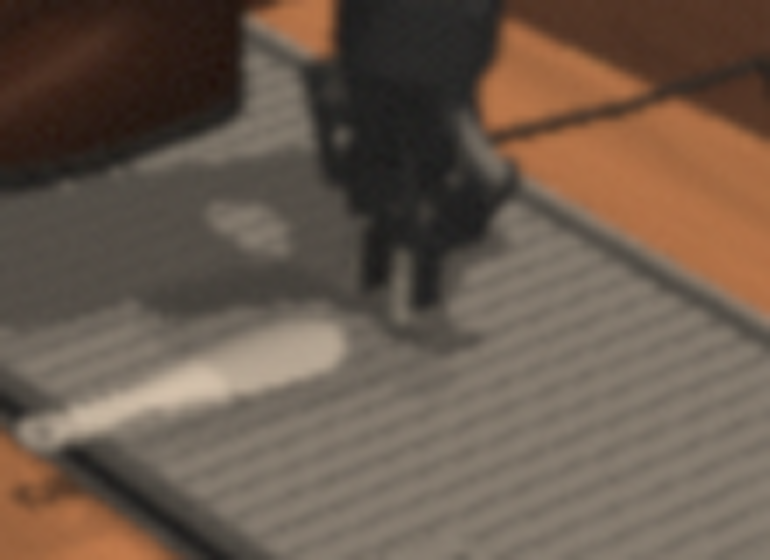

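The fingers stand behind the blade end (crop (345,340)), clear of it. I lower 8.5 mm, then go forward 25.5 mm: 21 mm of free travel and 4.5 mm of push.

Call:
{"method": "play_rows", "body": {"plan": [[0,0,0.06,0],[0,0,0.053,0],[0,0,0,0],[0,0.08,0,0],[0,0.08,0,0],[0,0.07,0,0],[0,0.04,0,0],[0,0.04,0,0]]}}

```text
clock: 18.15
tcp_pos: [0.5937, -0.0915, 0.0181]
tcp_rot: [[-0.147, -0.989, 0.0], [-0.989, 0.147, -0.0], [0.0, -0.0, -1.0]]
wrist_force: [0.2, 0.6, -0.8]
width: 0.0224
```

Call:
{"method": "play_rows", "body": {"plan": [[0,0.03,0,0],[0,0,0,0],[0,0,0,0]]}}

```text
clock: 18.45
tcp_pos: [0.5919, -0.0912, 0.0179]
tcp_rot: [[-0.147, -0.989, 0.0], [-0.989, 0.147, -0.0], [0.0, -0.0, -1.0]]
wrist_force: [-0.2, -0.5, -0.1]
width: 0.022
```

Call:
{"method": "play_rows", "body": {"plan": [[0,-0.1,0,0],[0,-0.2,0,0],[0,0,-0.3,0],[0,0,-0.5,0],[0,0,-0.5,0],[0,0,-0.5,0],[0,0,-0.5,0],[0,0,-0.2,0]]}}

```text
clock: 19.25
tcp_pos: [0.6164, -0.0949, 0.21]
tcp_rot: [[-0.147, -0.989, 0.008], [-0.989, 0.147, -0.001], [0.0, -0.008, -1.0]]
wrist_force: [-0.2, 0.4, -0.6]
width: 0.0222
```

Call:
{"method": "play_rows", "body": {"plan": [[0.5,0.2,0,0],[0.5,0.2,0,0],[0.5,0.2,0,0],[0.5,0.2,0,0],[0.5,0.2,0,0],[0.5,0.2,0,0],[0.5,0.2,0,0],[0.5,0.2,0,0]]}}

```text
clock: 20.05
tcp_pos: [0.4506, -0.3752, 0.2056]
tcp_rot: [[-0.147, -0.989, 0.001], [-0.989, 0.147, -0.0], [0.0, -0.001, -1.0]]
wrist_force: [0.6, 0.3, 0.9]
width: 0.0221
```

Call:
{"method": "play_rows", "body": {"plan": [[0.5,0.2,0,0],[0.4,0.2,0,0],[0,0,0,0],[0,0,0,0]]}}

```text
clock: 20.45
tcp_pos: [0.4114, -0.4365, 0.2053]
tcp_rot: [[-0.149, -0.989, 0.0], [-0.989, 0.149, 0.0], [-0.001, -0.0, -1.0]]
wrist_force: [0.7, 0.8, -1.0]
width: 0.0222
```

Run:
```python
from bench import vision,r
from meas import *
d=vision.snapshot('top');np.savez('t15.npz',**d)
cv2.imwrite('pics/t15.png',cv2.resize(d['pixels'][90:310,220:480,::-1],None,fx=2.7,fy=2.7,interpolation=cv2.INTER_CUBIC))
g=cv2.cvtColor(d['pixels'],cv2.COLOR_RGB2HSV)
ov=lambda p:(p[0]-.4594-.0795*p[1])*.9969
x0,y0,x1,y1=330,165,375,245
h=g[y0:y1,x0:x1];m=((h[...,2]>174)&(h[...,1]<70)).astype(np.uint8)
n,l,s,c=cv2.connectedComponentsWithStats(m);i=1+np.argmax(s[1:,4]);ys,xs=np.nonzero(l==i)
X=ray(d,np.c_[xs+x0,ys+y0],.042)[:,:2];mu=X.mean(0);w,v=np.linalg.eigh(np.cov((X-mu).T));a=v[:,1]*np.sign(v[0,1]);t=(X-mu)@a
e,f=mu+a*t.min(),mu+a*t.max();print(len(X),'yaw',np.arctan2(a[1],a[0]),np.ptp(t),e,f,'ov',ov(e),ov(f))
s=r.state();print(s['clock'],s['tcp_pos'],s['wrist_force'])
# moved things: diff vs first picture
a=load('top0.npz')['pixels'].astype(int);df=np.abs(a-d['pixels']).max(2)
for nm,b in dict(boots=(225,105,292,195),bowl=(175,258,222,306),umb=(132,162,178,252),tin=(480,136,514,168),brush=(482,192,516,250),key=(370,256,402,284)).items():
    print(nm,(df[b[1]:b[3],b[0]:b[2]]>40).sum())
```

```text
604 yaw -0.15167339668201416 0.17016971719800048 [ 0.41658176 -0.06559455] [ 0.58479786 -0.09130593] ov -0.03748690514804097 0.13224544742692293
20.5 [ 0.41189424 -0.43574975  0.20528998] [0.12703058 0.27653531 0.84927721]
boots 0
bowl 0
umb 0
tin 0
brush 620
key 360
```

View pics/t15.png

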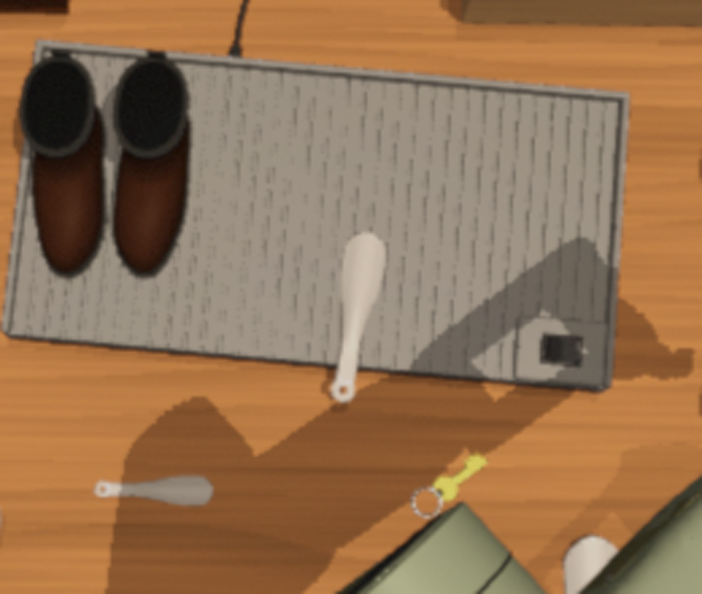

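Overhang now measures 37.5 mm, length 170.2 mm. The boots, bowl, umbrella handle and tin are unchanged pixel for pixel. The key and brush differ only under the arm or its shadow. The key still sits at its place at (389,270), and the gripper never went near the brush's height there. Handing in.

```bash
python3 -c "
from bench import close_job;print(close_job())"
```

```text
the job is handed in; nothing more can be done
None
```

I switched the warmer off and pushed the shoehorn out over the tray's front edge. Then I moved the arm clear and handed the job in at about 20.5 s; no verdict is given.

- **Rocker:** I pressed the raised end with the fingers shut. The force stayed soft over about 4.5 mm, then met a hard stop, and the shading of the two halves is reversed in the top view, so it is off.
- **Shoehorn:** I pushed the middle-sized one by its blade end with both fingertips, at negligible force and without gripping or lifting. The first push left 35.3 mm of overhang, so I nudged it again. The last top view gives 37.5 mm, with its length measuring the right 170 mm.
- **Other things:** The boots, bowl, umbrella handle and tin are unchanged in the last top view. The arm or its shadow covered part of the key and brush. The key still shows at its place; the brush was not confirmed by picture, but the gripper stayed well above it.

**Checks that disagreed:**
- The fingertips really end about 23 mm above the reported TCP, by touch on both the rocker and the ribs. I worked from touch.
- The side view's overhang readings varied by several millimetres, so I used the top view.
- Tray corners picked by eye made the tray about 6 mm short front to back and 10 mm short across. I took the front edge from a line fit instead.

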